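# Lap a fired flask's foot and hold it down in the sprung ring cradle

## Task

Pick up the round clay flask by its neck, set its foot on the white-marked end of the sprung lapping plate and, keeping it upright and pressing lightly and without lifting, draw it in one stroke along to the black-marked end to smooth the foot. Then press the flask upright into the sprung brass ring of the cradle until the top of the ring is level with the top of the fixed blue collar around it, and finish while still holding it pressed down there. Press gently throughout, and leave the cup, lid, clay ring and stamp where they are.

Things in the scene. Friction and masses are not known exactly. Their poses are not given: they have to be found in the camera images.
- flask_mid (a point): Centre, half-way up, of the loose brown clay flask, 118 mm tall, about 0.24 to 0.38 kg, starting upright on a cork coaster (100 mm across, 6 mm thick). z runs up its axis; it is round about z. The flat foot (40 mm across) is 59 mm below this point. The ball-shaped body is 76 mm across, its centre 27 mm below this point. The straight round neck, 26 mm across, runs from 13 mm to 51 mm above this point; above it is a lip 33 mm across up to 59 mm above.
- plate_top (a point): Centre of the upper face of the grey lapping plate, 220 mm long (along its x) by 80 mm wide (y), z up; 40 mm above the bench when not pressed. A 30 mm wide white band lies at its -x end and a 30 mm wide black band at its +x end. The plate is level and floats on springs over a fixed dark tray 250 x 96 mm. A good stroke takes the flask's axis from 70 mm on the white side of this point to 70 mm on the black side.
- lap_plate (a joint): How far the lapping plate is pressed straight down (m): 0 free, 0.008 at its hard stop. It starts to give at about 1 N and takes about 0.5 N more per mm (3.5 N at 5 mm).
- ring_top (a point): Centre of the top face of the sprung brass ring of the cradle (84 mm outside, 60 mm hole, 12 mm thick), z up; 70 mm above the bench when not pressed. It moves down with the ring. The flask's foot passes through the hole and its ball body rests on the inner edge: the flask is then seated with its foot about 9 mm below this point (flask_mid about 50 mm above it). There is room beneath for the foot over the whole travel.
- ring (a joint): How far the brass ring is pressed straight down (m): 0 free at the top, 0.016 level with the blue collar, 0.024 at its hard stop. It starts to give at about 5 N and takes about 0.5 N more per mm (13 N at 16 mm, of which the flask's own weight gives about 3 N). It springs back when let go.
- collar_top (a point): Centre of the top rim of the fixed blue collar (112 mm outside, 96 mm inside) that surrounds the ring; 54 mm above the bench, on the ring's axis. The blue base is 124 mm across.
- cup: Bystander: open clay cup, 66 mm across, 50 mm tall; origin at the centre of its underside.
- lid: Bystander: clay teapot lid, 68 mm across, 33 mm tall; origin at the centre of its underside.
- clay_ring: Bystander: dark clay ring, 56 mm across, 22 mm tall; origin at the centre of its underside.
- stamp: Bystander: bamboo stamp, 34 mm across, 53 mm tall; origin at the centre of its underside.
There are look-alikes about, which are no part of the job. There is more than one size of the part that bears flask_mid; the job needs the smallest.

How it is judged:
On the way, in this order (a step that is already met when the one before it is completed fails the run):
1. The flask's foot bears on the plate at the white end, upright (contact force between flask and lap above 0.7 N and angle between flask_mid's own z axis and vertical below 0.2 rad and x of flask_mid in the frame of plate_top between -0.11 and -0.05 m), for 0.05 s.
2. drawn along, still bearing: first part (contact force between flask and lap above 0.7 N and angle between flask_mid's own z axis and vertical below 0.2 rad and x of flask_mid in the frame of plate_top between -0.042 and -0.02 m), for 0.05 s.
3. still bearing: middle (contact force between flask and lap above 0.7 N and angle between flask_mid's own z axis and vertical below 0.2 rad and x of flask_mid in the frame of plate_top between -0.012 and 0.012 m), for 0.05 s.
4. still bearing: last part (contact force between flask and lap above 0.7 N and angle between flask_mid's own z axis and vertical below 0.2 rad and x of flask_mid in the frame of plate_top between 0.02 and 0.042 m), for 0.05 s.
5. The foot bears on the plate at the black end (contact force between flask and lap above 0.7 N and angle between flask_mid's own z axis and vertical below 0.2 rad and x of flask_mid in the frame of plate_top between 0.05 and 0.11 m), for 0.05 s.
At the end, for the whole second after the job is handed in: The flask sits upright (within 0.15 rad) in the brass ring, centred within 12 mm, the gripper or arm bearing on it and the flask bearing on the ring with over 6 N, so that the ring is held 11 to 21 mm down (level with the collar within 5 mm), at rest, for the whole last second (horizontal distance between flask_mid and ring_top below 0.012 m and z of flask_mid in the frame of ring_top below 0.056 m and angle between flask_mid's own z axis and vertical below 0.15 rad and value of joint ring between 0.011 and 0.021 m and contact force between flask and ring above 6 N and (contact force between flask and the fingers above 1 N or contact force between flask and the arm above 1 N) and linear speed of flask below 0.03 m/s); the arm keeps its last pose, push and grip.
It fails at once if the flask is pressed on the lapping plate with more than 25 N (contact force between flask and lap above 25 N).
It fails at once if the flask is pressed on the ring with more than 30 N (contact force between flask and ring above 30 N).
It fails at once if the cup, lid, clay ring or stamp is moved more than 30 mm (distance of any of cup, lid, clay_ring, stamp from where it was at the start of the episode above 0.03 m).
It also fails if it takes over 58 s, if anything falls off the work surface, if the arm or the gripper's body presses on something with over 40 N, if the wrist force passes 120 N, or if a joint passes its speed limit or range.

## Robot

A 7-joint arm with a two-finger parallel gripper is mounted at the origin on the work surface. World frame = base frame: x ahead of the robot, y to its left, z up, the work surface at z = 0. Lengths are in m, angles in rad, forces in N, time in s.
With the tool pointing down it reaches from about 0.425 to 0.875 m from the base axis. Payload 8.4 kg.
Tool frame: the origin (TCP) lies between the finger pads; the fingertips stand ctrl.nose_length ahead of it and the grasp point (between the pads) lies 6 mm ahead of it (ctrl.nose_length is the distance from the TCP to the fingertips, in m); z points along the fingers, y is the line along which they close (so a half turn about z gives the same grasp; the last joint's range is limited). The gripper opens to 87 mm and grips with 3 to 60 N. Pads are 19 mm wide; open, the fingers measure 117 mm over their backs; the gripper's body (75 mm by 190 mm) begins 51 mm behind the grasp point.
Start: joints at [-1.251, 0.333, 0.04, 1.465, -0.013, 1.343, -0.059], TCP at [0.264, 0.594, 0.222] pointing down, gripper open.
Joint ranges: [-2.58, 2.58], [-0.38, 2.09], [-1.3, 1.39], [0.25, 2.4], [-1.5, 4.64], [0.08, 2.09], [-2.65, 2.65]. Speed limits (rad/s): [2.22, 2.22, 2.79, 2.79, 3.14, 3.14, 3.14].

## Interface

Orientations are given as a rotation vector (axis times angle).
In Python, from cell import ctrl gives the robot as it stands.
- The arm moves only by the tool jog_arm, never from a script. Its argument "plan" is a list of rows, each a list of 5 numbers: the opening in per cent of the stroke, from 0 (shut) to 100 (fully open), then the shift along the tool's x, y, z in mm, then the turn about the tool's z in degrees. A call has exactly 8 rows; each row is the pose to reach, as a shift and turn from the pose commanded when the call began, along the tool's axes at that moment; what a row does not reach only later rows make up. A row lasts 1/12 s, in which the tool goes at most 41.7 mm and 7.16 degrees, less where a joint would pass 70% of its speed; a pose out of reach is approached as far as the arm can. A call with a gripper value outside its range is refused whole. The fingers move at their own pace and stop on an object; "grip_force" is the grip in N (left out, the last holds). Time passes only in rows, so rows that repeat a pose let the fingers close, or fill a call up. It gives the time, the measured TCP pose, the force, the opening and the grip force at its end, in the units of the state.
- ctrl.observe(): the state, without advancing time (a new reading comes with each control period).
- ctrl.read_camera(name): name is "scene" or "top" or "wrist"; returns (picture, depth): 420x560x3 uint8, red, green, blue; 420x560 float32, m along the optical axis (not along the pixel's ray), 0 where there is no reading.
- ctrl.calibration(name): a dict with "fx", "fy", "cx", "cy" (pixels), "R" (3x3) and "t" (3): a world point X has camera coordinates R X + t; the wrist camera has in their place "tool_from_camera" (4x4, takes a point from camera to tool coordinates, whose origin is the TCP and whose axes are the flange's). Camera axes: x right, y down, z forward; pixel columns grow to the right and rows downward; lengths in m; the calibration is good to about 2 mm. A picture is of the moment at which its call begins: read the wrist's pose just before it. calibration takes no time and is no camera call.
- ctrl.finish_job(): hands the job in; it is judged then, once.
The state is a dict: "time": time; "joint_pos": joint angles; "joint_vel": joint speeds; "effort": joint torques, N m; "eef_pos": TCP position; "tool_rot": TCP orientation; "ft_force": force on the tool from outside, world axes, zero at the start; "moment": the same for the moment, N m; "width": opening from 0.0 (shut) to 1.0 (fully open); "finger_force": force on a finger pad.
Only numpy, scipy, OpenCV 4.12 (cv2) and the standard library are available. Lean on these libraries where they do the work, as an engineer would, in place of code of your own. Each camera call takes 0.05 s, during which the arm holds its last target. There are 200 camera calls.

## Working session

There is one attempt and no reset: what is moved stays moved. The work goes in short steps, Python scripts to look and compute and a tool call to move; the robot and the scene stay as the last step left them, time stands still between calls to the robot, and variables do not carry over. Pictures are saved under pics/ and viewed, at most 10 in all, crops included, and the job is handed in when it is done.

Besides the shell and the picture viewer there is one more tool, called after "Call:" as a command line: name --pt "numbers of a row" for each row, then --argument value for the rest. jog_arm: Moves the arm, as the interface text tells. Its arguments: {"type":"object","properties":{"plan":{"type":"array","items":{"type":"array","items":{"type":"number"}}},"grip_force":{"type":"number"}},"required":["plan"]}

```bash
mkdir -p pics; ls
python3 - <<'E'
from cell import ctrl
import cv2,numpy as np
s=ctrl.observe();print(s, ctrl.nose_length)
for n in("scene","top"):
    p,d=ctrl.read_camera(n);cv2.imwrite(f"pics/{n}0.png",p[:,:,::-1]);np.savez(f"pics/{n}0.npz",p=p,d=d)
    print(n,ctrl.calibration(n))
E
```

```text
pics
{'time': 0.0, 'joint_pos': array([-1.25116982,  0.3339221 ,  0.03984919,  1.46624452, -0.01337365,
        1.34330909, -0.05849714]), 'joint_vel': array([-0.00033475, -0.00084059, -0.0011023 ,  0.00051553, -0.0013374 ,
        0.00039422,  0.00258066]), 'effort': array([ 4.31013232e-04, -6.56348133e+01,  1.33583061e+00, -4.03818905e+01,
       -5.95489237e-02,  4.43959865e-02,  1.94991076e-04]), 'eef_pos': array([0.26418095, 0.59338674, 0.22116481]), 'tool_rot': array([-6.53025900e-01, -3.07275686e+00,  2.51932291e-03]), 'ft_force': array([ 1.20350499,  0.22550507, -0.28519567]), 'moment': array([-0.03967001, -0.05681305, -0.01922467]), 'finger_force': 0.0, 'width': 1.0006221218697637} 0.025
scene {'fx': 465.32718427876546, 'fy': 465.32718427876546, 'cx': 290.16279923735163, 'cy': 209.17978870457674, 'R': array([[-0.58866325,  0.80837771, -0.00102547],
       [ 0.58025072,  0.42165654, -0.69678897],
       [-0.56283628, -0.41076909, -0.71727546]]), 't': array([ 0.29900589, -0.26259703,  1.29237212])}
top {'fx': 522.1406896676289, 'fy': 522.1406896676289, 'cx': 272.6174869710723, 'cy': 211.34890669234096, 'R': array([[-0.01747864, -0.99983118,  0.00566606],
       [-0.99150501,  0.01660201, -0.12900461],
       [ 0.12888876, -0.00787275, -0.99162781]]), 't': array([-0.00248438,  0.50729198,  1.30304939])}
```

View pics/scene0.png

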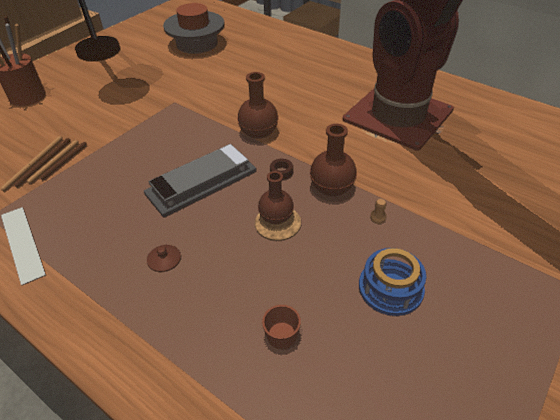

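View pics/top0.png

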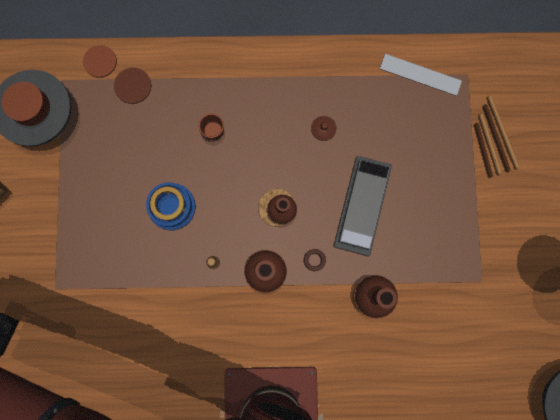

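Scene picture: there are three look-alike flasks, at scene pixels (276,200) on the cork coaster, (334,165) and (258,110). In the top view they are at (282,207), (265,270) and (377,296). The one on the coaster is the smallest. The plate runs from white at top pixel (357,240) to black at (373,168), and the cradle ring is at (167,203). Next I'll measure these and take the close crop.

```bash
cat > h.py <<'E'
import numpy as np,cv2
from cell import ctrl
def ray(c,uv,z):
    "world points where pixel rays meet the plane at height z"
    uv=np.atleast_2d(uv).astype(float);o=-c["R"].T@c["t"]
    d=np.c_[(uv[:,0]-c["cx"])/c["fx"],(uv[:,1]-c["cy"])/c["fy"],np.ones(len(uv))]@c["R"]
    return o+d*((z-o[2])/d[:,2])[:,None]
def cloud(c,d):
    v,u=np.indices(d.shape);P=np.dstack([(u-c["cx"])/c["fx"]*d,(v-c["cy"])/c["fy"]*d,d])
    return (P-c["t"])@c["R"]
def biggest(m):
    n,l,s,_=cv2.connectedComponentsWithStats(m.astype(np.uint8));return l==1+np.argmax(s[1:,4])
E
python3 - <<'E'
from h import *
for n,win in(("top",dict(fl=(255,185,305,230),ring=(140,175,205,240),pl=(325,150,400,262))),("scene",dict(fl=(250,165,305,245),ring=(350,240,435,315),pl=(140,140,262,215)))):
    f=np.load(f"pics/{n}0.npz");p,d=f["p"],f["d"];c=ctrl.calibration(n);W=cloud(c,d);hsv=cv2.cvtColor(p,cv2.COLOR_RGB2HSV)
    def sub(k):
        a,b,e,g=win[k];m=np.zeros(d.shape,bool);m[b:g,a:e]=True;return m
    m=sub("fl")&(d>0);z=W[...,2]
    print(n,"flask zmax",np.percentile(z[m],[99,99.8]))
    l=m&(z>.112);print(" lip n",l.sum(),W[l].mean(0),W[l].min(0),W[l].max(0))
    b=m&(z>.03)&(z<.075);print(" body",W[b].min(0),W[b].max(0))
    br=sub("ring")&(hsv[...,0]>10)&(hsv[...,0]<30)&(hsv[...,1]>90)&(z>.06);br=biggest(br)
    e=cv2.fitEllipse(cv2.findContours(br.astype(np.uint8),0,1)[0][0]);print(" ring",br.sum(),np.median(z[br]),ray(c,e[0],.07),e)
    m=sub("pl");v=hsv[...,2];s=hsv[...,1]
    top=m&(abs(z-.04)<.006)
    print(" plate z",np.median(z[top]),top.sum(),"v pct",np.percentile(v[top],[5,20,50,80,95]))
    top=biggest(cv2.morphologyEx(top.astype(np.uint8),cv2.MORPH_OPEN,np.ones((3,3))))
    r=cv2.minAreaRect(ray(c,np.argwhere(top)[:,::-1],.04)[:,:2].astype(np.float32));print(" plate rect",r)
    for nm,q in(("white",top&(v>1.35*np.median(v[top]))),("black",top&(v<.6*np.median(v[top])))):
        q=biggest(q);R=ray(c,np.argwhere(q)[:,::-1],.04)[:,:2].astype(np.float32);print(" ",nm,q.sum(),R.mean(0),cv2.minAreaRect(R))
# crop
p=np.load("pics/scene0.npz")["p"][90:250,220:380,::-1];cv2.imwrite("pics/crop.png",cv2.resize(p,None,fx=3.5,fy=3.5,interpolation=cv2.INTER_CUBIC))
E
```

```text
top flask zmax [0.12726413 0.12954825]
 lip n 152 [ 0.51161026 -0.03430045  0.12468835] [ 0.49578805 -0.05003241  0.11844007] [ 0.52725634 -0.01870156  0.13122646]
 body [ 0.47514939 -0.07087269  0.03610375] [0.54675244 0.00320853 0.07485291]
 ring 431 0.07046114521060666 [[0.52779014 0.25255673 0.07      ]] ((166.6256561279297, 202.9716796875), (32.05792236328125, 33.02118682861328), 90.81309509277344)
 plate z 0.03993944650514149 2600 v pct [ 31. 105. 111. 114. 179.]
 plate rect ((0.5222252011299133, -0.2456502467393875), (0.08044525980949402, 0.21990491449832916), 74.01129150390625)
  white 309 [ 0.43391374 -0.22222017] ((0.43370509147644043, -0.2215222716331482), (0.07277154922485352, 0.02920987643301487), 73.98299407958984)
  black 312 [ 0.6129313 -0.2714125] ((0.6130218505859375, -0.27042847871780396), (0.07719643414020538, 0.030599549412727356), 73.67195129394531)
scene flask zmax [0.12462869 0.12567891]
 lip n 185 [ 0.5153101  -0.03246105  0.12295805] [ 0.49567232 -0.05067033  0.11218889] [ 0.53121851 -0.01774805  0.12725973]
 body [ 0.48325694 -0.06615155  0.03016606] [0.55249509 0.00409225 0.07484404]
 ring 838 0.06958890376607073 [[0.5333644  0.25439811 0.07      ]] ((396.07366943359375, 267.7335510253906), (37.57845687866211, 46.67457962036133), 105.6236801147461)
 plate z 0.03960846999117601 2361 v pct [ 41.  71. 110. 114. 202.]
 plate rect ((0.526452898979187, -0.24289605021476746), (0.08516184240579605, 0.22096095979213715), 74.08220672607422)
  white 251 [ 0.4341777  -0.22136253] ((0.4338012933731079, -0.2222047597169876), (0.07413990795612335, 0.030711932107806206), 73.88924407958984)
  black 288 [ 0.613123   -0.27269405] ((0.6124075055122375, -0.27338477969169617), (0.0725652351975441, 0.029148638248443604), 73.7440185546875)
```

View pics/crop.png

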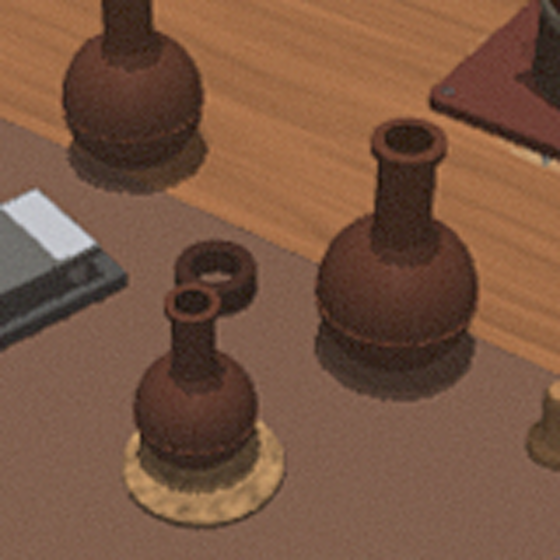

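The crop confirms it: the flask at crop (193,390), on the coaster, is the smallest. Its lip measures about 32 mm, with its top at z = 0.124. The other two flasks are clearly bigger. The plate height is 0.040, its size 220 x 80 and the ring height 0.070, all as specified.

```bash
cat >> h.py <<'E'
from scipy.spatial.transform import Rotation as Ro
FL=np.array([.5125,-.0343]);PC=np.array([.5235,-.2465]);U=np.array([np.cos(np.radians(-15.9)),np.sin(np.radians(-15.9))]);RG=np.array([.530,.2535])
def go(*t):
    s=ctrl.observe();R=Ro.from_rotvec(s["tool_rot"]).as_matrix()
    print("yaw x",np.degrees(np.arctan2(R[1,0],R[0,0])).round(2),"shift mm",(1000*R.T@(np.array(t)-s["eef_pos"])).round(1))
E
python3 - <<'E'
from h import *
go(*FL,.215)
f=np.load("pics/top0.npz");W=cloud(ctrl.calibration("top"),f["d"])
for n,(a,b) in dict(big1=(265,270),big2=(377,296),clay=(314,260),stamp=(212,262),cup=(212,127)).items():
    w=W[b-22:b+22,a-22:a+22].reshape(-1,3);i=w[:,2]>np.percentile(w[:,2],97);print(n,w[i].mean(0).round(3))
E
```

```text
yaw x 156.0 shift mm [-482.1 -472.5    7. ]
big1 [0.352 0.011 0.31 ]
big2 [ 0.294 -0.225  0.329]
clay [ 0.37  -0.089  0.297]
stamp [0.374 0.123 0.252]
cup [0.67  0.122 0.252]
```

Call:
jog_arm --pt "100 -29 -28 0 -1" --pt "100 -58 -56 0 -2" --pt "100 -87 -85 0 -3" --pt "100 -116 -113 0 -4" --pt "100 -145 -142 0 -5" --pt "100 -174 -170 0 -6" --pt "100 -203 -199 0 -7" --pt "100 -232 -227 0 -8.1" --grip_force 35

```text
time: 0.77
eef_pos: [0.3841, 0.2899, 0.2218]
tool_rot: [-0.433, -3.111, 0.0]
ft_force: [0.8, 0.5, 0.1]
width: 0.998
finger_force: 0.0
```

```bash
python3 -c "
from h import *
go(*FL,.2)"
```

```text
yaw x 164.15 shift mm [-212.1 -276.8   21.8]
```

Call:
jog_arm --pt "100 -24 -31 2 0" --pt "100 -48 -62 4 0" --pt "100 -72 -93 6 0" --pt "100 -96 -125 8 0" --pt "100 -120 -156 10 0" --pt "100 -144 -187 12 0" --pt "100 -168 -218 14 0" --pt "100 -190 -248 16 0"

```text
time: 1.43
eef_pos: [0.499, -0.0007, 0.206]
tool_rot: [0.435, 3.111, 0.0]
ft_force: [1.3, -0.2, 0.3]
width: 1.004
finger_force: 0.0
```

Run:
```python
from h import *
go(*FL,.103)
s=ctrl.observe();p,d=ctrl.read_camera("wrist");c=ctrl.calibration("wrist");print(c)
T=np.eye(4);T[:3,:3]=Ro.from_rotvec(s["tool_rot"]).as_matrix();T[:3,3]=s["eef_pos"];M=np.linalg.inv(T@c["tool_from_camera"])
k=dict(c,R=M[:3,:3],t=M[:3,3]);W=cloud(k,d);ok=(d>0)&(np.hypot(W[...,0]-FL[0],W[...,1]-FL[1])<.06);z=W[...,2]
l=biggest(ok&(z>.112)&(z<.135));print(l.sum(),W[l].min(0),W[l].max(0),np.median(z[l]))
(u,v),r=cv2.minEnclosingCircle(np.argwhere(l)[:,::-1].astype(np.float32));print((u,v),r,ray(k,(u,v),.124))
cv2.imwrite("pics/w1.png",p[:,:,::-1])
```

```text
yaw x 164.09 shift mm [-22.1 -28.6 103. ]
{'fx': 364.6006141844336, 'fy': 364.6006141844336, 'cx': 278.7809778971332, 'cy': 207.67930515239868, 'tool_from_camera': array([[ 4.47315490e-05, -9.69566696e-01, -2.44827327e-01,
         6.68839691e-02],
       [ 9.99999874e-01,  1.65660856e-04, -4.73344651e-04,
        -4.66648025e-04],
       [ 4.99497514e-04, -2.44827276e-01,  9.69566581e-01,
        -1.62869128e-01],
       [ 0.00000000e+00,  0.00000000e+00,  0.00000000e+00,
         1.00000000e+00]])}
1625 [ 0.49504346 -0.05289312  0.11833931] [ 0.52733132 -0.0198731   0.12687107] 0.12434641548815488
(236.6586456298828, 243.4320068359375) 23.332839965820312 [[ 0.51102144 -0.03582185  0.124     ]]
```

View pics/w1.png

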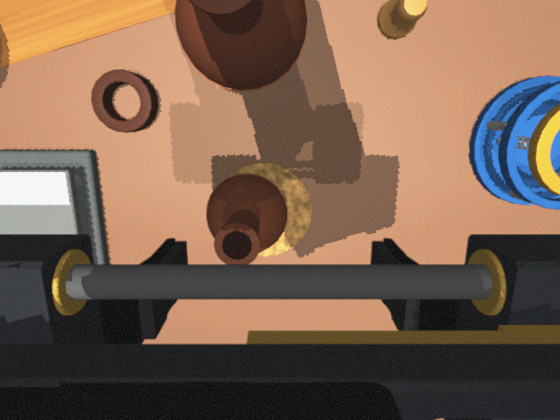

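The wrist view puts the flask lip at (237,243), between the open fingers and to their left. That works out at (0.511,-0.036), which matches the other two views.

Call:
jog_arm --pt "100 -15 -20 5 0" --pt "100 -21 -29 10 0" --pt "100 -21 -29 35 0" --pt "100 -21 -29 60 0" --pt "100 -21 -29 80 0" --pt "100 -21 -29 95 0" --pt "100 -21 -29 101 0" --pt "100 -21 -29 101 0"

```text
time: 2.15
eef_pos: [0.5099, -0.0322, 0.1037]
tool_rot: [-0.434, -3.109, 0.002]
ft_force: [-0.3, 0.3, 0.4]
width: 0.999
finger_force: 0.0
```

```bash
sed -i 's/FL=np.array(\[.5125,-.0343\])/FL=np.array([.5115,-.035])/' h.py; python3 -c "
from h import *
go(*FL,.103)"
```

```text
yaw x 164.1 shift mm [-2.3 -2.3  0.7]
```

Call:
jog_arm --pt "100 -2 -2 0 0" --pt "60 -2 -2 0 0" --pt "20 -2 -2 0 0" --pt "10 -2 -2 0 0" --pt "10 -2 -2 0 0" --pt "10 -2 -2 0 0" --pt "10 -2 -2 0 0" --pt "10 -2 -2 0 0"

```text
time: 2.82
eef_pos: [0.5124, -0.0346, 0.1051]
tool_rot: [0.434, 3.111, 0.0]
ft_force: [0.8, -0.1, -0.7]
width: 0.556
finger_force: 0.0
```

Call:
jog_arm --pt "10 0 0 0 0" --pt "10 0 0 0 0" --pt "10 0 0 0 0" --pt "10 0 0 0 0" --pt "10 0 0 0 0" --pt "10 0 0 0 0" --pt "10 0 0 0 0" --pt "10 0 0 0 0"

```text
time: 3.48
eef_pos: [0.5124, -0.0347, 0.1051]
tool_rot: [-0.435, -3.111, 0.0]
ft_force: [-0.5, -0.6, 0.4]
width: 0.355
finger_force: 35.0
```

Call:
jog_arm --pt "10 0 0 0 0" --pt "10 0 0 0 0" --pt "10 0 0 -5 0" --pt "10 0 0 -12 0" --pt "10 0 0 -20 0" --pt "10 0 0 -30 0" --pt "10 0 0 -40 0" --pt "10 0 0 -40 0"

```text
time: 4.15
eef_pos: [0.5137, -0.0346, 0.1477]
tool_rot: [0.434, 3.108, 0.002]
ft_force: [0.8, -0.4, -3.0]
width: 0.355
finger_force: 35.0
```

Run:
```python
from h import *
print(ctrl.observe()["eef_pos"])
p,d=ctrl.read_camera("scene");s=ctrl.observe();print(s["eef_pos"],s["ft_force"],s["width"])
np.savez("pics/s2.npz",p=p,d=d)
cv2.imwrite("pics/s2.png",cv2.resize(p[100:250,200:350,::-1],None,fx=3.8,fy=3.8,interpolation=cv2.INTER_CUBIC))
```

```text
[ 0.51373914 -0.0346109   0.14766433]
[ 0.51333916 -0.03452334  0.1465627 ] [-0.3851704  -0.22505777 -3.02980511] 0.35596547055146927
```

View pics/s2.png

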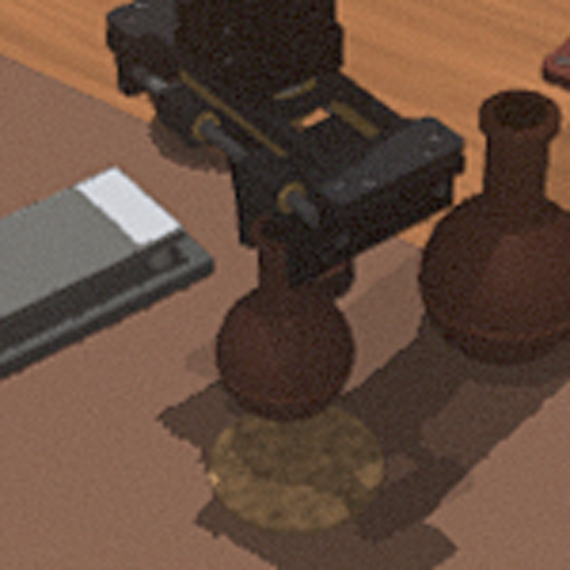

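The crop shows the flask hanging upright from the fingers, clear of the coaster. It weighs about 3 N, and the TCP sits 99 mm above the foot.

```bash
python3 -c "
from h import *
go(*(PC-.07*U),.160);go(*(PC+.07*U),.16)"
```

```text
yaw x 164.11 shift mm [   2.2 -201.1  -13.7]
yaw x 164.11 shift mm [-137.8 -201.1  -13.4]
```

Call:
jog_arm --pt "10 0 -10 -10 0" --pt "10 0 -35 -18 0" --pt "10 1 -70 -18 0" --pt "10 2 -105 -18 0" --pt "10 2 -140 -18 0" --pt "10 2 -170 -18 0" --pt "10 2 -190 -18 0" --pt "10 2 -200 -18 0"

```text
time: 4.87
eef_pos: [0.4537, -0.2302, 0.1635]
tool_rot: [-0.441, -3.11, 0.001]
ft_force: [-0.5, 0.9, -2.8]
width: 0.356
finger_force: 35.0
```

Call:
jog_arm --pt "10 0 0 2 0" --pt "10 0 0 5 0" --pt "10 0 0 8 0" --pt "10 0 0 11 0" --pt "10 0 0 14 0" --pt "10 0 0 17 0" --pt "10 0 0 18 0" --pt "10 0 0 18 0"

```text
time: 5.53
eef_pos: [0.4556, -0.2261, 0.1447]
tool_rot: [-0.434, -3.111, 0.0]
ft_force: [-0.0, 0.3, -3.1]
width: 0.356
finger_force: 35.0
```

Run:
```python
from h import *
for i in range(3):
    s=ctrl.observe();print(s["eef_pos"],s["ft_force"]);p,d=ctrl.read_camera("scene")
go(*(PC-.07*U),.139)
c=ctrl.calibration("scene");W=cloud(c,d);o=W[...,:2]-PC
a=o@U;b=o@np.array([-U[1],U[0]]);q=(d>0)&(abs(W[...,2]-.04)<.015)&(abs(b)<.03)
for lo in(.0,.03,.06):print("plate z",np.median(W[q&(a>lo)&(a<lo+.03)],0))
l=(d>0)&(abs(a+.07)<.045)&(abs(b)<.045)&(W[...,2]>.06)&(W[...,2]<.12);print("body",l.sum(),W[l].min(0),W[l].max(0))
cv2.imwrite("pics/s3.png",cv2.resize(p[80:230,130:330,::-1],None,fx=3.5,fy=3.5,interpolation=cv2.INTER_CUBIC))
```

```text
[ 0.45561132 -0.22607641  0.1447016 ] [-0.01772992  0.33190866 -3.12324068]
[ 0.4556747  -0.226232    0.14492323] [-0.58755105  0.51375741 -2.74601743]
[ 0.45576017 -0.22635688  0.14511854] [ 0.32299056  0.26190979 -3.63138409]
yaw x 164.11 shift mm [-0.6 -0.8  6.2]
plate z [ 0.53822785 -0.25047064  0.03961761]
plate z [ 0.56742603 -0.25892763  0.03971096]
plate z [ 0.595975   -0.26616165  0.03992141]
body 793 [ 0.42727562 -0.25535981  0.06018999] [ 0.49598487 -0.18596791  0.11996547]
```

View pics/s3.png

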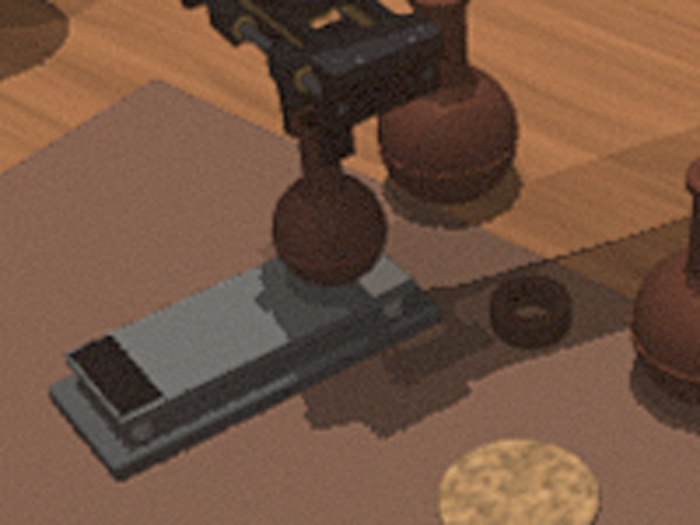

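The crop shows the flask upright over the white end at (330,230), with its foot just above the plate. Lowering it gently now.

Call:
jog_arm --pt "10 0 0 1 0" --pt "10 0 0 2 0" --pt "10 0 0 3 0" --pt "10 0 0 4 0" --pt "10 0 0 5 0" --pt "10 0 0 6 0" --pt "10 0 0 7 0" --pt "10 0 0 8 0"

```text
time: 6.35
eef_pos: [0.4558, -0.2265, 0.1372]
tool_rot: [0.434, 3.111, -0.0]
ft_force: [-0.5, -0.4, -1.1]
width: 0.36
finger_force: 35.0
```

Call:
jog_arm --pt "10 0 0 0 0" --pt "10 0 0 0 0" --pt "10 0 0 0 0" --pt "10 0 0 0.5 0" --pt "10 0 0 1 0" --pt "10 0 0 1 0" --pt "10 0 0 1 0" --pt "10 0 0 1 0"

```text
time: 7.02
eef_pos: [0.4557, -0.2265, 0.1361]
tool_rot: [0.435, 3.111, -0.0]
ft_force: [-0.1, -0.6, -0.4]
width: 0.356
finger_force: 35.0
```

```bash
cat >> h.py <<'E'
def chk():
    S=[]
    for i in range(5):
        p,d=ctrl.read_camera("scene");s=ctrl.observe();S.append(np.r_[s["eef_pos"],s["ft_force"]])
    print("mean",np.mean(S,0).round(4));o=(s["eef_pos"][:2]-PC);print("along plate mm",1000*o@U,"time",s["time"])
    W=cloud(ctrl.calibration("scene"),d);o=W[...,:2]-PC;a=o@U;b=o@np.array([-U[1],U[0]]);q=(d>0)&(abs(W[...,2]-.036)<.015)&(abs(b)<.03)
    for lo in(-.06,-.03,0,.03,.06):
        k=q&(a>lo)&(a<lo+.03);print("plate z",k.sum(),np.median(W[k][:,2]) if k.any() else None)
    return p,d
E
python3 -c "
from h import *
chk()"
```

```text
mean [ 0.4557 -0.2264  0.1361  0.0913 -0.7044 -0.6518]
along plate mm -70.68736256032597 time 7.2667
plate z 150 0.036817989774031584
plate z 218 0.03664493125690467
plate z 233 0.036676491432445175
plate z 234 0.03646858576804722
plate z 238 0.03673014287734054
```

The plate is about 3 mm down, so roughly 2.5 N is bearing. I'll press 0.5 mm more and start the stroke along -x of the tool.

Call:
jog_arm --pt "10 -3 0 0.5 0" --pt "10 -8 0 0.5 0" --pt "10 -14 0 0.5 0" --pt "10 -20 0 0.5 0" --pt "10 -26 0 0.5 0" --pt "10 -32 0 0.5 0" --pt "10 -38 0 0.5 0" --pt "10 -44 0 0.5 0"

```text
time: 7.93
eef_pos: [0.4985, -0.2387, 0.1354]
tool_rot: [-0.434, -3.111, 0.0]
ft_force: [-2.0, -0.2, -1.1]
width: 0.356
finger_force: 35.0
```

```bash
python3 -c "
from h import *
chk()"
```

```text
mean [ 0.4985 -0.2388  0.1355 -1.2883  0.4759 -0.2143]
along plate mm -26.878204596886995 time 8.1833
plate z 69 0.03638345569194142
plate z 227 0.03607953812489417
plate z 222 0.03597881261098337
plate z 238 0.03593348283955161
plate z 244 0.03610214044804695
```

Call:
jog_arm --pt "10 -5 0 0 0" --pt "10 -11 0 0 0" --pt "10 -17 0 0 0" --pt "10 -23 0 0 0" --pt "10 -29 0 0 0" --pt "10 -35 0 0 0" --pt "10 -41 0 0 0" --pt "10 -47 0 0 0"

```text
time: 8.85
eef_pos: [0.5438, -0.2515, 0.1355]
tool_rot: [-0.434, -3.111, 0.0]
ft_force: [-1.8, 1.1, -0.9]
width: 0.358
finger_force: 35.0
```

Call:
jog_arm --pt "10 -6 0 0 0" --pt "10 -12 0 0 0" --pt "10 -18 0 0 0" --pt "10 -24 0 0 0" --pt "10 -30 0 0 0" --pt "10 -36 0 0 0" --pt "10 -42 0 0 0" --pt "10 -48 0 0 0"

```text
time: 9.52
eef_pos: [0.59, -0.2646, 0.1355]
tool_rot: [-0.434, -3.111, 0.0]
ft_force: [-1.2, 0.4, -0.2]
width: 0.356
finger_force: 35.0
```

```bash
python3 -c "
from h import *
p,d=chk()
cv2.imwrite('pics/s4.png',cv2.resize(p[80:230,100:300,::-1],None,fx=3.5,fy=3.5,interpolation=cv2.INTER_CUBIC))"
```

```text
mean [ 0.5899 -0.2646  0.1355 -1.3245  0.4194  0.0246]
along plate mm 68.16382869886003 time 9.7667
plate z 206 0.0359181089889207
plate z 204 0.03603818286146591
plate z 89 0.035823552638739944
plate z 66 0.03605603181472039
plate z 210 0.036257362753389595
```

View pics/s4.png

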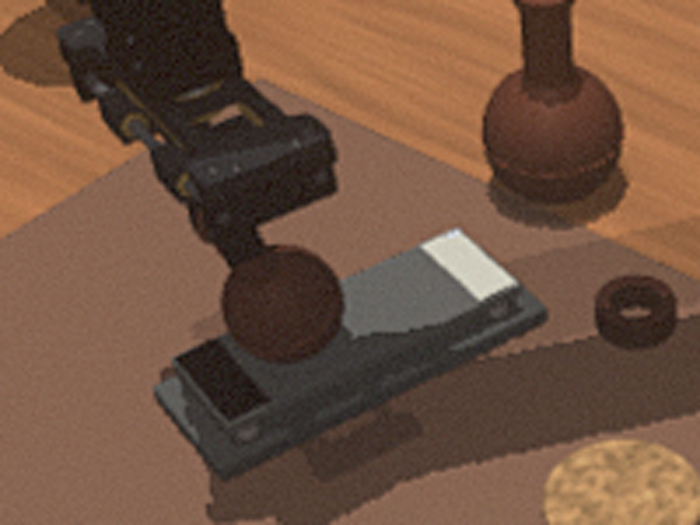

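The crop shows the body at (283,303) lagging behind the neck at (240,248), so the flask may have pitched in the fingers. I'll measure the tilt with a sphere fit.

```bash
cat >> h.py <<'E'
from scipy.optimize import least_squares
def ball(zr,names=("scene",)):
    "fit the 76 mm body; print its centre and the tilt of the line from it to the grasp point"
    s=ctrl.observe();g=s["eef_pos"];C=[]
    for n in names:
        p,d=ctrl.read_camera(n);W=cloud(ctrl.calibration(n),d)
        m=(d>0)&(np.linalg.norm(W-(g-[0,0,.068]),axis=2)<.055)&(W[...,2]>zr[0])&(W[...,2]<zr[1])
        m&=p[...,0]>1.15*p[...,2]
        P=W[m];r=least_squares(lambda c:np.linalg.norm(P-c,axis=1)-.038,g-[0,0,.068],loss="soft_l1",f_scale=.002)
        v=g+[0,0,-.006]-r.x;print(n,m.sum(),"centre",r.x.round(4),"rms",np.sqrt(np.mean(r.fun**2)).round(4),"tilt axis (to grasp pt)",v.round(4),"rad",np.arctan2(np.hypot(v[0],v[1]),v[2]).round(3),"along U",(v[:2]@U).round(4))
        C.append(r.x)
    return np.array(C)
E
python3 -c "
from h import *
C=ball((.046,.1),('scene','top'));print((C[:,:2]-PC)@U)"
```

```text
scene 558 centre [ 0.5645 -0.2578  0.0724] rms 0.0013 tilt axis (to grasp pt) [ 0.0247 -0.0067  0.0572] rad 0.421 along U 0.0256
top 0 centre [ 0.5892 -0.2645  0.0675] rms nan tilt axis (to grasp pt) [0.    0.    0.062] rad 0.0 along U 0.0
[0.04256731 0.06816383]
  return _methods._mean(a, axis=axis, dtype=dtype,
  ret = ret.dtype.type(ret / rcount)
```

The tilt is 0.42 rad. The foot's drag pitched the flask about the closing line of the fingers, so the later steps may not have counted. To fix it, I'll loosen the grip and push the neck back until the flask stands upright on the plate. Then I'll regrip it turned 90° and harder, and redo the stroke.

Run:
```python
from h import *
s=ctrl.observe();print(s["joint_pos"].round(2))
f=np.load("pics/top0.npz");d=f["d"];c=ctrl.calibration("top");W=cloud(c,d)
for n,(a,b) in dict(big1=(265,270),big2=(377,296)).items():
    w=W[b-25:b+25,a-25:a+25].reshape(-1,3);w=w[(d[b-25:b+25,a-25:a+25]>0)];z=w[:,2];z=z[z<.3];zt=np.percentile(z,98);print(n,zt,np.median(w[abs(w[:,2]-zt)<.015],0))
```

```text
[-0.19  0.45  0.72  1.61 -0.32  1.2   1.89]Traceback (most recent call last):
  File "<stdin>", line 5, in <module>
IndexError: boolean index did not match indexed array along axis 0; size of axis is 2500 but size of corresponding boolean axis is 50
```

Call:
jog_arm --pt "10 0 0 0 0" --pt "10 0 0 0 0" --pt "10 2 0 0 0" --pt "10 4 0 0 0" --pt "10 7 0 0 0" --pt "10 10 0 0 0" --pt "10 13 0 0 0" --pt "10 16 0 0 0" --grip_force 5

```text
time: 10.53
eef_pos: [0.5736, -0.2601, 0.1357]
tool_rot: [0.435, 3.111, -0.0]
ft_force: [-0.6, 0.8, 0.7]
width: 0.371
finger_force: 5.0
```

```bash
python3 -c "
from h import *
C=ball((.046,.1));print((C[:,:2]-PC)@U,ctrl.observe())"
```

```text
scene 706 centre [ 0.5598 -0.2564  0.0695] rms 0.0013 tilt axis (to grasp pt) [ 0.0138 -0.0037  0.0602] rad 0.234 along U 0.0143
[0.03759859] {'time': 10.5833, 'joint_pos': array([-0.21063498,  0.42011132,  0.73335652,  1.65423793, -0.29939202,
        1.18335647,  1.88692653]), 'joint_vel': array([ 0.00639284,  0.00739317,  0.00021303, -0.01446192, -0.00676639,
        0.00366719,  0.00373568]), 'effort': array([-7.49326888e-01, -5.55174994e+01,  1.14464504e+01, -3.79657674e+01,
       -4.72872192e-02, -3.17009613e-01,  2.83159286e-02]), 'eef_pos': array([ 0.57315003, -0.26005008,  0.13565329]), 'tool_rot': array([-4.34926322e-01, -3.11112693e+00, -2.36505443e-04]), 'ft_force': array([-0.53336394, -0.29221338, -0.17132456]), 'moment': array([ 0.06055843, -0.03355549, -0.02029675]), 'finger_force': 4.999883381242398, 'width': 0.37152996783596454}
```

Call:
jog_arm --pt "10 4 0 0 0" --pt "10 8 0 0 0" --pt "10 12 0 0 0" --pt "10 15 0 0 0" --pt "10 18 0 0 0" --pt "10 20 0 0 0" --pt "10 20 0 0 0" --pt "10 20 0 0 0"

```text
time: 11.25
eef_pos: [0.5548, -0.2546, 0.1357]
tool_rot: [0.434, 3.111, -0.0]
ft_force: [-0.1, -0.2, 0.0]
width: 0.371
finger_force: 5.0
```

Run:
```python
from h import *
C=ball((.046,.1));print((C[:,:2]-PC)@U,ctrl.observe()["ft_force"])
f=np.load("pics/top0.npz");d=f["d"];c=ctrl.calibration("top");W=cloud(c,d)
for n,(a,b) in dict(big1=(265,270),big2=(377,296)).items():
    w=W[b-25:b+25,a-25:a+25][d[b-25:b+25,a-25:a+25]>0];z=w[:,2];z=z[z<.3];zt=np.percentile(z,98);print(n,zt,np.median(w[abs(w[:,2]-zt)<.015],0))
```

```text
scene 740 centre [ 0.5543 -0.2549  0.0682] rms 0.0013 tilt axis (to grasp pt) [0.0004 0.0003 0.0615] rad 0.008 along U 0.0004
[0.03194432] [-0.14492458 -0.24378049 -0.80068759]
big1 0.16715830241800256 [0.355952   0.0098591  0.16463178]
big2 0.16692074398935017 [ 0.28863316 -0.26188218  0.16418301]
```

Upright again, with 0.008 rad of tilt, and the ball is at +32 mm along the plate. I'll release it, turn -90° and regrip.

Call:
jog_arm --pt "60 0 0 0 0" --pt "60 0 0 0 0" --pt "60 0 0 0 0" --pt "60 0 0 0 0" --pt "60 0 0 0 0" --pt "60 0 0 0 0" --pt "60 0 0 0 -5" --pt "60 0 0 0 -11"

```text
time: 11.97
eef_pos: [0.5548, -0.2545, 0.1355]
tool_rot: [-0.128, -3.139, 0.0]
ft_force: [0.5, -0.5, -0.1]
width: 0.598
finger_force: 0.0
```

Call:
jog_arm --pt "60 0 0 0 -6" --pt "60 0 0 0 -12" --pt "60 0 0 0 -18" --pt "60 0 0 0 -24" --pt "60 0 0 0 -30" --pt "60 0 0 0 -36" --pt "60 0 0 0 -42" --pt "60 0 0 0 -48"

```text
time: 12.63
eef_pos: [0.5535, -0.2539, 0.1313]
tool_rot: [1.007, -2.968, -0.009]
ft_force: [-0.1, -1.5, -0.6]
width: 0.601
finger_force: 0.0
```

Call:
jog_arm --pt "60 0 0 0 -6" --pt "60 0 0 0 -12" --pt "60 0 0 0 -18" --pt "60 0 0 0 -24" --pt "60 0 0 0 -29" --pt "60 0 0 0 -31" --pt "60 0 0 0 -31" --pt "60 0 0 0 -31"

```text
time: 13.3
eef_pos: [0.5503, -0.2513, 0.1235]
tool_rot: [1.61, -2.66, -0.043]
ft_force: [-0.1, 0.2, -4.1]
width: 0.602
finger_force: 0.0
```

Run:
```python
from h import *
C=ball((.046,.1));print((C[:,:2]-PC)@U);go(*C[0,:2],.134);s=ctrl.observe();print(s["time"],s["eef_pos"],s["width"],s["joint_pos"].round(2),s["ft_force"])
```

```text
scene 750 centre [ 0.5539 -0.2554  0.0676] rms 0.0014 tilt axis (to grasp pt) [-0.0036  0.0041  0.0499] rad 0.108 along U -0.0046
[0.03163394]
yaw x -117.31 shift mm [  2.7  -4.3 -10.2]
13.35 [ 0.55093302 -0.25087029  0.12395006] 0.5976488611400149 [ 1.14  0.57 -1.07  1.62  0.51  1.3   2.65] [-0.07431324  1.41262984 -0.69112908]
```

The turn went toward the joint 7 limit and pulled the tool down 12 mm. I'll open wide, rise clear of the flask and turn the other way.

Call:
jog_arm --pt "100 1 -1 -3 2" --pt "100 2 -3 -6 5" --pt "100 2 -4 -10 8" --pt "100 2 -4 -14 11" --pt "100 2 -4 -24 11" --pt "100 2 -4 -40 11" --pt "100 2 -4 -60 11" --pt "100 2 -4 -80 11" --grip_force 55

```text
time: 14.02
eef_pos: [0.556, -0.255, 0.2032]
tool_rot: [1.344, -2.799, -0.041]
ft_force: [0.6, 0.2, -0.1]
width: 0.993
finger_force: 0.0
```

Run:
```python
from h import *
C=ball((.046,.1));print((C[:,:2]-PC)@U);go(.5545,-.255,.205);s=ctrl.observe();print(s["time"],s["eef_pos"],s["tool_rot"],s["width"],s["joint_pos"].round(2),s["ft_force"])
```

```text
scene 245 centre [ 0.5566 -0.2529  0.1238] rms 0.0046 tilt axis (to grasp pt) [-0.0006 -0.0021  0.0734] rad 0.03 along U -0.0
[0.033586]
yaw x -128.68 shift mm [2.  2.7 2.7]
14.0667 [ 0.55792034 -0.25513175  0.20757267] [ 1.34541439 -2.80188016 -0.03454239] 0.9939549940019898 [ 1.11  0.49 -1.03  1.5   0.42  1.43  2.52] [ 1.43597022 -0.88219848  3.53229375]
```

Call:
jog_arm --pt "100 0 0 -10 7" --pt "100 0 0 -20 14" --pt "100 0 0 -20 21" --pt "100 0 0 -20 28" --pt "100 0 0 -20 35" --pt "100 0 0 -20 42" --pt "100 0 0 -20 49" --pt "100 0 0 -20 56"

```text
time: 14.73
eef_pos: [0.5572, -0.2551, 0.2227]
tool_rot: [-0.137, -3.095, -0.008]
ft_force: [-0.6, 1.3, 0.9]
width: 0.998
finger_force: 0.0
```

Call:
jog_arm --pt "100 0 0 0 7" --pt "100 0 0 0 14" --pt "100 0 0 0 21" --pt "100 0 0 0 28" --pt "100 0 0 0 35" --pt "100 0 0 0 42" --pt "100 0 0 0 49" --pt "100 0 0 0 56"

```text
time: 15.4
eef_pos: [0.5572, -0.2551, 0.2229]
tool_rot: [-1.575, -2.671, 0.024]
ft_force: [0.8, -0.2, 0.0]
width: 0.995
finger_force: 0.0
```

Run:
```python
from h import *
go(.5545,-.255,.205);s=ctrl.observe();print(s["time"],s["eef_pos"],s["tool_rot"],s["width"],s["joint_pos"].round(2))
```

```text
yaw x 118.92 shift mm [ 0.9 -1.7 18. ]
15.4 [ 0.55720474 -0.25512353  0.22287057] [-1.5749558  -2.67107366  0.02384305] 0.9950256659189834 [ 0.88  0.37 -0.68  1.49  0.23  1.41  0.69]
```

Call:
jog_arm --pt "100 0 0 0 7" --pt "100 0 0 0 14" --pt "100 0 0 0 21" --pt "100 0 0 0 28" --pt "100 0 0 0 35" --pt "100 0 0 0 42" --pt "100 0 0 0 45" --pt "100 0 0 0 45"

```text
time: 16.07
eef_pos: [0.5573, -0.2551, 0.2229]
tool_rot: [-2.481, -1.875, 0.046]
ft_force: [-0.7, 0.3, -0.1]
width: 0.999
finger_force: 0.0
```

```bash
cat >> h.py <<'E'
def zt():
    s=ctrl.observe();print("tool z",Ro.from_rotvec(s["tool_rot"]).as_matrix()[:,2].round(4),"t",s["time"],"eef",s["eef_pos"].round(4),"q",s["joint_pos"].round(2),"w",s["width"])
def lip(z0):
    "lip circle seen by the wrist camera, on the plane z0"
    s=ctrl.observe();p,d=ctrl.read_camera("wrist");c=ctrl.calibration("wrist")
    T=np.eye(4);T[:3,:3]=Ro.from_rotvec(s["tool_rot"]).as_matrix();T[:3,3]=s["eef_pos"];M=np.linalg.inv(T@c["tool_from_camera"])
    k=dict(c,R=M[:3,:3],t=M[:3,3]);W=cloud(k,d);l=biggest((d>0)&(abs(W[...,2]-z0)<.012)&(np.hypot(*(W[...,:2]-s["eef_pos"][:2]).T).T<.08))
    (u,v),r=cv2.minEnclosingCircle(np.argwhere(l)[:,::-1].astype(np.float32));print("lip",l.sum(),np.median(W[l][:,2]),W[l].max(0)-W[l].min(0),ray(k,(u,v),z0))
    return p
E
python3 - <<'E'
from h import *
zt();p=lip(.155);cv2.imwrite("pics/w5.png",p[:,:,::-1]);go(.5543,-.255,.135)
p,d=ctrl.read_camera("scene");W=cloud(ctrl.calibration("scene"),d)
m=(d>0)&(np.linalg.norm(W-[.5543,-.255,.068],axis=2)<.055)&(W[...,2]>.046)&(W[...,2]<.1)&(p[...,0]>1.15*p[...,2]);P=W[m]
r=least_squares(lambda c:np.linalg.norm(P-c,axis=1)-.038,[.5543,-.255,.068],loss="soft_l1",f_scale=.002);print("ball",m.sum(),r.x,np.sqrt(np.mean(r.fun**2)))
E
```

```text
tool z [-0.0427  0.0073 -0.9991] t 16.0667 eef [ 0.5573 -0.2551  0.2229] q [ 0.79  0.34 -0.56  1.5   0.18  1.4  -0.06] w 0.9991090574137462
lip 1909 0.1543332030753051 [0.03285477 0.03349967 0.00808878] [[ 0.55321095 -0.2557877   0.155     ]]
yaw x 74.37 shift mm [-0.3  0.9 87.9]
ball 752 [ 0.55368616 -0.2553382   0.06754639] 0.0013185291525774257
```

View pics/w5.png

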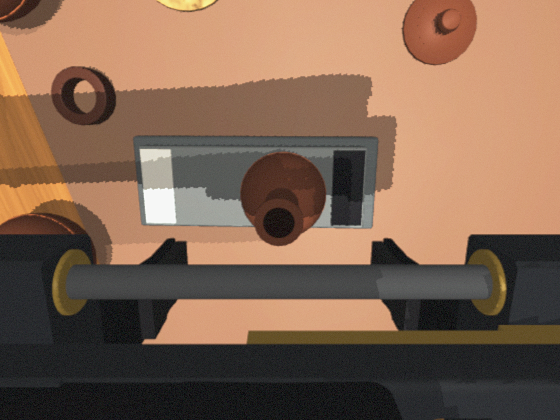

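The wrist view shows the flask still standing upright on the plate, with its lip at (278,222) directly above the ball. The closing line now runs along the plate. The tool has a small 0.043 rad tilt, which is within the limits. I'll descend and regrip.

Call:
jog_arm --pt "100 -1 0 20 0" --pt "100 -1 0 45 0" --pt "100 -1 0 65 0" --pt "100 -1 0 80 0" --pt "80 -1 0 87 0" --pt "60 -1 0 89 0" --pt "50 -1 0 89 0" --pt "40 -1 0 89 0"

```text
time: 16.83
eef_pos: [0.5536, -0.2557, 0.1345]
tool_rot: [-2.479, -1.878, 0.046]
ft_force: [0.4, 0.3, -0.6]
width: 0.779
finger_force: 0.0
```

```bash
python3 -c "
from h import *
go(.5535,-.2555,.134);zt()"
```

```text
yaw x 74.29 shift mm [ 0.1 -0.1  0.5]
tool z [-0.0422  0.0071 -0.9991] t 16.8333 eef [ 0.5536 -0.2557  0.1345] q [ 0.79  0.4  -0.55  1.61  0.22  1.24 -0.08] w 0.7792448989864256
```

Call:
jog_arm --pt "40 0 0 0 0" --pt "20 0 0 0 0" --pt "10 0 0 0 0" --pt "10 0 0 0 0" --pt "10 0 0 0 0" --pt "10 0 0 0 0" --pt "10 0 0 0 0" --pt "10 0 0 0 0" --grip_force 55

```text
time: 17.5
eef_pos: [0.5529, -0.2555, 0.1333]
tool_rot: [-2.479, -1.876, 0.047]
ft_force: [0.7, -0.4, 0.2]
width: 0.345
finger_force: 55.0
```

Call:
jog_arm --pt "10 0 0 0 0" --pt "10 0 0 0 0" --pt "10 0 0 0 0" --pt "10 0 0 0 0" --pt "10 0 0 -4 0" --pt "10 0 0 -10 0" --pt "10 0 0 -16 0" --pt "10 0 0 -20 0"

```text
time: 18.17
eef_pos: [0.5539, -0.2556, 0.1542]
tool_rot: [-2.479, -1.876, 0.047]
ft_force: [0.2, 0.4, -3.3]
width: 0.352
finger_force: 55.0
```

```bash
python3 -c "
from h import *
ball((.055,.12));go(*(PC-.072*U),.150);zt();print(ctrl.observe()['ft_force'])"
```

```text
scene 760 centre [ 0.5549 -0.2556  0.0884] rms 0.0013 tilt axis (to grasp pt) [-0.001   0.      0.0598] rad 0.016 along U -0.0009
yaw x 74.25 shift mm [   0.7 -103.9    9.3]
tool z [-0.0423  0.007  -0.9991] t 18.2167 eef [ 0.5543 -0.2557  0.1549] q [ 0.79  0.38 -0.55  1.59  0.21  1.27 -0.08] w 0.3500672808937456
[ 0.61175667 -0.69174931 -1.636009  ]
```

Call:
jog_arm --pt "10 0 -10 0 0" --pt "10 0 -30 0 0" --pt "10 0 -50 0 0" --pt "10 1 -70 2 0" --pt "10 1 -88 4 0" --pt "10 1 -100 6 0" --pt "10 1 -104 8 0" --pt "10 1 -104 9 0"

```text
time: 18.88
eef_pos: [0.4525, -0.2264, 0.1488]
tool_rot: [-2.48, -1.876, 0.048]
ft_force: [-0.1, 0.1, -2.6]
width: 0.348
finger_force: 55.0
```

```bash
python3 -c "
from h import *
for i in range(3):ctrl.read_camera('scene')
ball((.05,.12));go(*(PC-.072*U),.134);go(*(PC+.07*U),.134);print(ctrl.observe()['ft_force'])"
```

```text
scene 783 centre [ 0.4552 -0.2262  0.0832] rms 0.0013 tilt axis (to grasp pt) [-0.001  -0.0003  0.0597] rad 0.018 along U -0.0009
yaw x 74.26 shift mm [-0.3  0.7 14.9]
yaw x 74.26 shift mm [ -0.7 142.5   8.7]
[ 0.65698536  0.19634797 -2.14266692]
```

Call:
jog_arm --pt "10 0 0 3 0" --pt "10 0 0 6 0" --pt "10 0 0 8 0" --pt "10 0 0 10 0" --pt "10 0 0 11.5 0" --pt "10 0 0 13 0" --pt "10 0 0 14 0" --pt "10 0 0 14.5 0"

```text
time: 19.75
eef_pos: [0.4532, -0.2263, 0.1344]
tool_rot: [-2.479, -1.877, 0.047]
ft_force: [-0.0, -0.1, -1.4]
width: 0.351
finger_force: 55.0
```

```bash
python3 -c "
from h import *
chk();ball((.046,.1));go(*(PC+.07*U),.134)"
```

```text
mean [ 0.4532 -0.2263  0.1346  0.3042  0.0822 -0.5887]
along plate mm -73.19755479643256 time 20.0
plate z 168 0.03681498545541345
plate z 219 0.03662487325529129
plate z 226 0.03680559778786606
plate z 235 0.036665532844357876
plate z 244 0.03686361590205148
scene 664 centre [ 0.4541 -0.2259  0.0688] rms 0.0015 tilt axis (to grasp pt) [-0.0009 -0.0004  0.0598] rad 0.017 along U -0.0008
yaw x 74.26 shift mm [ -0.6 143.1  -5.7]
```

Call:
jog_arm --pt "10 0 3 0.3 0" --pt "10 0 8 0.2 0" --pt "10 0 14 -0.1 0" --pt "10 0 20 -0.3 0" --pt "10 0 26 -0.6 0" --pt "10 0 32 -0.9 0" --pt "10 0 38 -1.2 0" --pt "10 0 44 -1.4 0"

```text
time: 20.72
eef_pos: [0.4961, -0.2383, 0.1337]
tool_rot: [-2.479, -1.876, 0.047]
ft_force: [-1.3, 0.3, 0.4]
width: 0.345
finger_force: 55.0
```

```bash
python3 -c "
from h import *
chk();ball((.046,.1));go(*(PC+.07*U),.134)"
```

```text
mean [ 0.4964 -0.2384  0.1339  0.4012 -0.1998 -0.3114]
along plate mm -28.706646175353864 time 20.9667
plate z 47 0.03605530127328345
plate z 76 0.03646894848272775
plate z 230 0.036157081795356524
plate z 239 0.03606560431590153
plate z 246 0.03610527600365357
scene 691 centre [ 0.4973 -0.2383  0.0681] rms 0.0013 tilt axis (to grasp pt) [-0.0013  0.0001  0.0599] rad 0.022 along U -0.0013
yaw x 74.26 shift mm [-0.6 98.7 -4.1]
```

It stays upright (0.02 rad) with the plate about 4 mm down. Continuing the stroke.

Call:
jog_arm --pt "10 0 5 -0.2 0" --pt "10 0 11 -0.5 0" --pt "10 0 17 -0.7 0" --pt "10 0 23 -1 0" --pt "10 0 28 -1.2 0" --pt "10 0 34 -1.5 0" --pt "10 0 40 -1.7 0" --pt "10 0 46 -2 0"

```text
time: 21.68
eef_pos: [0.5403, -0.2509, 0.1337]
tool_rot: [-2.479, -1.876, 0.047]
ft_force: [-1.6, 0.5, -0.2]
width: 0.346
finger_force: 55.0
```

Call:
jog_arm --pt "10 0 6 -0.3 0" --pt "10 0 12 -0.5 0" --pt "10 0 18 -0.8 0" --pt "10 0 24 -1 0" --pt "10 0 30 -1.3 0" --pt "10 0 36 -1.6 0" --pt "10 0 42 -1.8 0" --pt "10 0 50 -2.2 0"

```text
time: 22.35
eef_pos: [0.5883, -0.2645, 0.1338]
tool_rot: [-2.479, -1.876, 0.047]
ft_force: [-1.5, 1.0, -0.8]
width: 0.351
finger_force: 55.0
```

```bash
python3 -c "
from h import *
chk();ball((.046,.1));go(*RG,.134+.06);zt()"
```

```text
mean [ 0.589  -0.2645  0.1339  0.4641 -0.3184 -0.2666]
along plate mm 67.43151961862131 time 22.6
plate z 207 0.03590287816716872
plate z 220 0.03622467659139418
plate z 201 0.035973358563100216
plate z 71 0.036093558693587505
plate z 54 0.03642388545154163
scene 766 centre [ 0.59   -0.2643  0.068 ] rms 0.0013 tilt axis (to grasp pt) [-0.0015 -0.      0.06  ] rad 0.024 along U -0.0014
yaw x 74.26 shift mm [ 482.3 -199.1  -53.6]
tool z [-0.0424  0.0073 -0.9991] t 22.65 eef [ 0.5883 -0.2644  0.1341] q [ 0.75  0.47 -0.54  1.52  0.25  1.27 -0.1 ] w 0.3512372991366171
```

The stroke is complete, upright and bearing throughout. Next I'll lift, carry the flask to the cradle and refine the ring centre.

Call:
jog_arm --pt "10 0 0 -15 0" --pt "10 0 0 -35 0" --pt "10 5 -2 -60 0" --pt "10 25 -10 -68 0" --pt "10 60 -25 -68 0" --pt "10 95 -40 -68 0" --pt "10 130 -54 -68 0" --pt "10 165 -68 -68 0"

```text
time: 23.32
eef_pos: [0.5691, -0.086, 0.2038]
tool_rot: [-2.479, -1.876, 0.048]
ft_force: [1.0, 0.5, -3.2]
width: 0.35
finger_force: 55.0
```

Run:
```python
from h import *
for n in("top","scene"):
    f=np.load(f"pics/{n}0.npz");p,d=f["p"],f["d"];c=ctrl.calibration(n);W=cloud(c,d);hsv=cv2.cvtColor(p,cv2.COLOR_RGB2HSV)
    near=(d>0)&(np.hypot(W[...,0]-.53,W[...,1]-.2535)<.09)
    br=biggest(near&(hsv[...,0]>10)&(hsv[...,0]<30)&(hsv[...,1]>90)&(abs(W[...,2]-.07)<.006))
    uv=np.argwhere(br)[:,::-1];X=ray(c,uv,.07)[:,:2]
    (a,b),r=cv2.minEnclosingCircle(X.astype(np.float32))
    q=least_squares(lambda v:np.hypot(*(X-v).T)-.036,[.53,.2535],loss="soft_l1",f_scale=.004).x
    bl=biggest(near&(hsv[...,0]>95)&(hsv[...,0]<130)&(hsv[...,1]>90)&(abs(W[...,2]-.054)<.006));Y=W[bl][:,:2]
    q2=least_squares(lambda v:np.hypot(*(Y-v).T)-.052,[.53,.2535],loss="soft_l1",f_scale=.004).x
    print(n,len(X),"circ",a,b,r,"fit",q,"collar",bl.sum(),q2)
go(*RG,.2);zt()
```

```text
top 417 circ 0.5277450084686279 0.2529197633266449 0.04184335842728615 fit [0.52784632 0.25255909] collar 397 [0.52771325 0.25251344]
scene 769 circ 0.5317037105560303 0.2540934979915619 0.04413410276174545 fit [0.53150396 0.2535988 ] collar 466 [0.52934101 0.25289538]
yaw x 74.23 shift mm [ 316.1 -129.7    8. ]
tool z [-0.0443  0.0072 -0.999 ] t 23.3167 eef [ 0.5691 -0.086   0.2038] q [ 0.61  0.29 -0.64  1.61  0.17  1.34 -0.34] w 0.34977140200302537
```

Call:
jog_arm --pt "10 37 -15 0 0" --pt "10 74 -31 0 0" --pt "10 111 -47 0 0" --pt "10 148 -62 1 0" --pt "10 185 -78 2 0" --pt "10 222 -94 3 0" --pt "10 259 -110 4 0" --pt "10 290 -123 5 0"

```text
time: 23.98
eef_pos: [0.5288, 0.2277, 0.2031]
tool_rot: [-2.477, -1.878, 0.047]
ft_force: [0.8, 0.3, -3.4]
width: 0.348
finger_force: 55.0
```

```bash
sed -i 's/RG=np.array(\[.530,.2535\])/RG=np.array([.528,.2527])/' h.py
python3 - <<'E'
from h import *
for i in range(3):ctrl.read_camera('scene')
go(*(RG-[.0013,0]),.2);zt();ball((.075,.2))
E
```

```text
yaw x 74.62 shift mm [22.7 -7.9  3.3]
tool z [-0.0444  0.0084 -0.999 ] t 24.1333 eef [0.5284 0.2287 0.203 ] q [ 0.19  0.32 -0.8   1.61  0.2   1.34 -0.91] w 0.34886731016563266
scene 1427 centre [0.5285 0.227  0.1382] rms 0.0023 tilt axis (to grasp pt) [-0.      0.0017  0.0588] rad 0.029 along U -0.0005
```

Call:
jog_arm --pt "10 10 -3 0 0" --pt "10 18 -6 3 0" --pt "10 23 -8 8 0" --pt "10 23 -8 14 0" --pt "10 23 -8 20 0" --pt "10 23 -8 26 0" --pt "10 23 -8 30 0" --pt "10 23 -8 32 0"

```text
time: 24.85
eef_pos: [0.5274, 0.2488, 0.1704]
tool_rot: [-2.479, -1.875, 0.049]
ft_force: [-0.3, -0.7, -3.5]
width: 0.351
finger_force: 55.0
```

Run:
```python
from h import *
for i in range(3):p,d=ctrl.read_camera('scene')
go(*(RG-[.0013,0]),.143);zt();ball((.078,.14),("scene","top"))
cv2.imwrite('pics/s6.png',cv2.resize(p[180:320,320:480,::-1],None,fx=3.5,fy=3.5,interpolation=cv2.INTER_CUBIC))
```

```text
yaw x 74.23 shift mm [ 3.1 -0.6 28.4]
tool z [-0.0437  0.0076 -0.999 ] t 25.0 eef [0.5277 0.2493 0.1713] q [ 0.14  0.36 -0.8   1.63  0.23  1.29 -0.97] w 0.34802710562228795
scene 1173 centre [0.5282 0.2496 0.1058] rms 0.001 tilt axis (to grasp pt) [-0.0005 -0.0003  0.0596] rad 0.01 along U -0.0004
top 0 centre [0.5277 0.2493 0.1033] rms nan tilt axis (to grasp pt) [0.    0.    0.062] rad 0.0 along U 0.0
  return _methods._mean(a, axis=axis, dtype=dtype,
  ret = ret.dtype.type(ret / rcount)
```

View pics/s6.png

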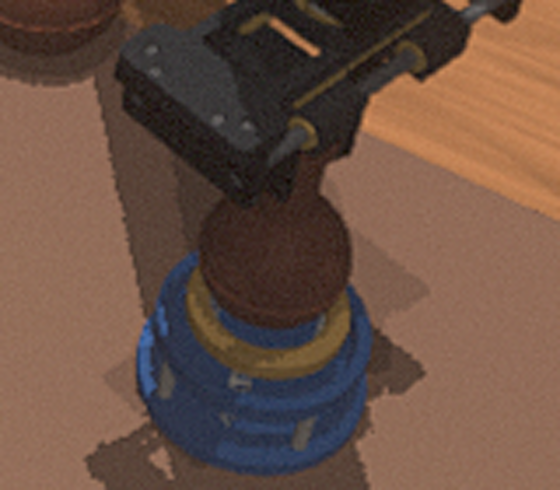

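The crop shows the flask upright above the brass ring, which is at (270,310). It needs about 3 mm in +y. Lowering and seating it now.

Call:
jog_arm --pt "10 2 0 1 0" --pt "10 3 0 3 0" --pt "10 3 0 6 0" --pt "10 3 0 9 0" --pt "10 3 0 12 0" --pt "10 3 0 14 0" --pt "10 3 0 16 0" --pt "10 3 0 18 0"

```text
time: 25.77
eef_pos: [0.5279, 0.2529, 0.1539]
tool_rot: [-2.479, -1.876, 0.045]
ft_force: [-0.8, -0.6, 4.5]
width: 0.351
finger_force: 55.0
```

```bash
cat >> h.py <<'E'
def seat():
    S=[]
    for i in range(5):
        p,d=ctrl.read_camera("scene");s=ctrl.observe();S.append(np.r_[s["eef_pos"],s["ft_force"]])
    print("mean",np.mean(S,0).round(4),"t",s["time"]);W=cloud(ctrl.calibration("scene"),d);h=cv2.cvtColor(p,cv2.COLOR_RGB2HSV);r=np.hypot(*(W[...,:2]-RG).T).T
    m=(d>0)&(r>.028)&(r<.045)&(h[...,0]>10)&(h[...,0]<30)&(h[...,1]>90)&(W[...,2]>.04)&(W[...,2]<.08)
    print("ring z",m.sum(),np.percentile(W[m][:,2],[50,75,90]));ball((.065,.13))
    return p
E
python3 -c "
from h import *
seat();go(*(RG-[.0013,0]),.143)"
```

```text
mean [ 0.5278  0.2527  0.1537 -0.9012 -0.0524  4.394 ] t 26.0167
ring z 470 [0.06568738 0.06672633 0.06755357]
scene 1512 centre [0.5294 0.2533 0.0873] rms 0.0025 tilt axis (to grasp pt) [-0.0016 -0.0006  0.0605] rad 0.028 along U -0.0014
yaw x 74.25 shift mm [-0.2 -0.6 10.8]
```

It's seated, with about 7.4 N on the ring and the ring about 5 mm down. I'll press another 11 mm slowly.

Call:
jog_arm --pt "10 0 0 2 0" --pt "10 0 0 4 0" --pt "10 0 0 6 0" --pt "10 0 0 8 0" --pt "10 0 0 9.5 0" --pt "10 0 0 11 0" --pt "10 0 0 11 0" --pt "10 0 0 11 0"

```text
time: 26.73
eef_pos: [0.5278, 0.2529, 0.1433]
tool_rot: [-2.479, -1.876, 0.044]
ft_force: [-0.5, -0.1, 9.9]
width: 0.343
finger_force: 55.0
```

```bash
python3 -c "
from h import *
p=seat();go(*(RG-[.0013,0]),.143)
cv2.imwrite('pics/s7.png',cv2.resize(p[180:320,320:480,::-1],None,fx=3.5,fy=3.5,interpolation=cv2.INTER_CUBIC))"
```

```text
mean [ 0.5278  0.253   0.1434 -0.7217 -0.671   9.234 ] t 26.9833
ring z 481 [0.05548748 0.05667282 0.05874329]
scene 1225 centre [0.5281 0.2529 0.0788] rms 0.0022 tilt axis (to grasp pt) [-0.0003  0.      0.0585] rad 0.006 along U -0.0003
yaw x 74.25 shift mm [-0.6 -1.   0.4]
```

View pics/s7.png

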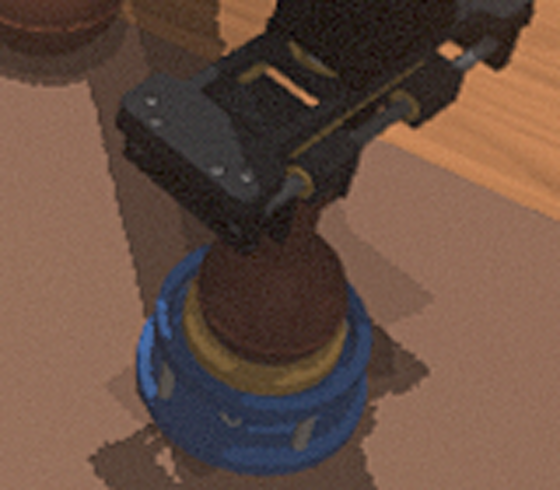

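The crop shows the ring, at about (270,370), almost level with the collar and the flask upright. Total force is about 12.5 N, so the ring is about 15 mm down. One last millimetre, then a short hold.

Call:
jog_arm --pt "10 0 0 0.5 0" --pt "10 0 0 1 0" --pt "10 0 0 1 0" --pt "10 0 0 1 0" --pt "10 0 0 1 0" --pt "10 0 0 1 0" --pt "10 0 0 1 0" --pt "10 0 0 1 0"

```text
time: 27.7
eef_pos: [0.5278, 0.253, 0.1425]
tool_rot: [-2.479, -1.877, 0.044]
ft_force: [-1.0, -0.2, 10.4]
width: 0.35
finger_force: 55.0
```

```bash
python3 -c "
from h import *
seat();print(ctrl.finish_job())"
```

```text
mean [ 0.5278  0.253   0.1425 -0.3695 -0.4631  9.3197] t 27.95
ring z 488 [0.05457997 0.05569789 0.05842854]
scene 1219 centre [0.5281 0.2529 0.0779] rms 0.0023 tilt axis (to grasp pt) [-0.0002  0.0002  0.0586] rad 0.005 along U -0.0003
the job is handed in; nothing more can be done
None
```

I handed the job in at about 28 s (no verdict came back), with the flask held upright and the ring about 15–16 mm down, level with the collar; the first stroke tipped the flask 0.42 rad, so I stood it up on the plate, regripped it and redid the whole stroke upright.

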